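# Rotate the spice stock: old jar to the front, new jar behind it

## Robot

A 7-joint arm with a two-finger parallel gripper is mounted at the origin on a cart in front of the work surface, level with it; the furniture and walls round the work are solid. World frame = base frame: x ahead of the robot, y to its left, z up, the work surface at z = 0. Lengths are in m, angles in rad, forces in N, time in s.
With the tool pointing down it reaches from about 0.4 to 0.85 m from the base axis. Payload 6.9 kg.
Tool frame: the origin (TCP) lies midway between the tips of the shut fingers; the grasp point (between the pads) lies behind it (ctrl.pinch_z is the z of the grasp point in the tool frame, in m); z points along the fingers, y is the direction in which the jaws open and shut (so a half turn about z gives the same grasp; the last joint's range is limited). The gripper opens to 85 mm and grips with 20 to 120 N. Pads are 22 mm wide; open, the fingers measure 114 mm over their backs; the gripper's body (76 mm by 85 mm) begins 54 mm behind the grasp point. The pads swing forward as they close: fully open they stand 13 mm farther back than shut.
Start: joints at [1.349, 0.507, -0.238, 1.5, 0.126, 1.149, -0.155], TCP at [0.201, -0.592, 0.231] pointing down, gripper open.
Joint ranges: [-3.08, 3.08], [-0.24, 2.05], [-1.43, 1.35], [0, 2.5], [-1.52, 4.66], [0.17, 1.96], [-2.89, 2.89]. Speed limits (rad/s): [2.39, 2.39, 3.14, 3.14, 3.14, 3.14, 3.14].

## Interface

Orientations are given as a unit quaternion [w, x, y, z].
In Python, from station import ctrl, get_state, vision, ticket, models gives the robot as it stands. Calls block until the motion is done:
- ctrl.movep(position, orientation): joint-space move of the TCP to a pose.
- ctrl.movel(position, frame=None, max_speed=0.15): straight line of the TCP; frame=None keeps the orientation; max_speed is the mean speed in m/s.
- ctrl.set_joints(angles): joint-space move.
- ctrl.ungrasp() and ctrl.close_gripper(force=None): open the fingers fully, or close them until they stop; force is the grip in N (None keeps the last).
- ctrl.pause(seconds).
- ctrl.ik(position, orientation): joint angles nearest the present ones, or None.
- get_state(): the state.
- vision.grab_frame(name): name is "scene" or "top" or "wrist"; returns (picture, depth): 400x640x3 uint8, blue, green, red; 400x640 float32, m along the optical axis (not along the pixel's ray), 0 where there is no reading.
- vision.camera_info(name): a dict with "mtx" (3x3 intrinsics, pixels), "dist_coeffs" ([k1, k2, p1, p2, k3] as OpenCV has them; the pictures are not rectified), "R" (3x3) and "t" (3): a world point X has camera coordinates R X + t; the wrist camera has in their place "hand_eye" (4x4, takes a point from camera to tool coordinates, whose origin is the TCP and whose axes are the flange's). Camera axes: x right, y down, z forward; pixel columns grow to the right and rows downward; lengths in m; the calibration is good to about 2 mm. A picture is of the moment at which its call begins: read the wrist's pose just before it. camera_info takes no time and is no camera call.
A pose or a line that the arm cannot do raises ctrl.Unreachable and nothing moves.
- ticket.close_job(): hands the job in, once; it reports no verdict.
Trained networks look in the newest picture that a camera, given by its name, has taken for a name from the list of things; names that differ only in an ending like _2 or _b are one class to them, and where a whole thing is asked for, a point or a joint stands for the part that bears it (a point fixed in the world has none). Each returns a list of dicts, best first, with "p" (0 to 1); they miss things now and then, are a little off and sometimes report something else, mostly with a low value. They report only what shows in the picture. A call takes as long as a camera call.
- models.recognise(camera, target): "point" ([column, row] in pixels, amid what is visible of it).
- models.masks_of(camera, target): "mask" (400x640 bool, what is visible of it) and "point" ([column, row] in pixels, amid what is visible of it).
The state is a dict: "time": time; "qpos": joint angles; "qd": joint speeds; "tau": joint torques, N m; "tcp_pos": TCP position; "eef_rot": TCP orientation; "contact_force": force on the tool from outside, world axes, zero at the start; "wrist_torque": the same for the moment, N m; "width": finger opening in m.
Only numpy, scipy, OpenCV 4.12 (cv2) and the standard library are available. Lean on these libraries where they do the work, as an engineer would, in place of code of your own. Each camera call takes 0.05 s, during which the arm holds its last target.

## Task

Restock the spice rack: the older slim spice jar has been left at the back of its lane, under the rack's upper deck. Bring it forward in its own lane until it stands against the rack's front lip, then stand the new slim jar, which is out on the worktop, in the same lane directly behind it, the two jars touching. Keep the jars upright, put nothing down hard, and leave the squat jar in the other lane and the honey jar where they are.

Things in the scene. Friction and masses are not known exactly. Their poses are not given: they have to be found in the camera images.
- rack: Fixed wooden rack 240x292x236 mm (x,y,z), yawed. Origin: centre of underside; x to its back, y left, z up. Floor top z=10. Front lip: inner face x=-110, 10 thick, top z=30. Two lanes along x, centred y=+60 and -60, each between steel wires (radius 3, tops z=25) 76 apart. Small nozzles and a ring cutter stand fixed on its upper deck, to 45 above it.
- rack_deck (a point): Middle of the lower front edge of the rack's upper deck, at x=+30, y=0, z=222 mm in the rack's frame (axes parallel). The deck runs from here to the back (x=+120), full width, 14 mm thick, on 12 mm side panels centred at y=+-140. In front of it the rack is open above. Back rails: inner face x=+110.
- old_center (a point): Centre (half-way up) of the older slim spice jar: round, 44 mm diameter, 105 mm high including its 20 mm cap (44 mm across), 0.09 to 0.17 kg, upright on the rack's floor at the back of either lane, its centre at x=+35 to +50 mm in the rack's frame, under the deck.
- new_center (a point): Centre (half-way up) of the new slim spice jar, same kind and size as the older one (44 mm diameter, 105 mm high, 0.09 to 0.17 kg), upright on the worktop left of the rack. Stacked cartons (solid, about 0.3 m high) stand behind the gap between it and the rack: pass in front of them. A wall cabinet hangs to the far left, above 0.57 m.
- old_jar: The older slim jar again: origin at the centre of its underside.
- new_jar: The new slim jar again: origin at the centre of its underside.
- squat_jar: Squat jar, 60 mm diameter, 85 mm high, upright in the rack's other lane under the deck; origin at the centre of its underside. To be left alone.
- honey_jar: Honey jar, 68 mm wide, 84 mm high, upright on the worktop left of the rack, nearer or farther than the new jar, centres at least 100 mm apart; origin at the centre of its underside. To be left alone.

How it is judged:
On the way:
1. the older jar stands upright at the front of its lane, within 5 mm of the lip, with the new jar not yet in the rack (x of old_center in the frame of rack between -0.093 and -0.083 m and z of old_center in the frame of rack below 0.068 m and angle between old_center's own z axis and vertical below 0.12 rad and horizontal distance between old_center and new_center above 0.1 m), for 0.2 s.
At the end, for the whole second after the job is handed in: The older jar stands upright on the floor of its own lane within 5 mm of the front lip; the new jar upright in the same lane directly behind it, gap at most 5 mm; both at rest; the squat jar and honey jar within 15 mm of where they stood (x of old_center in the frame of rack between -0.093 and -0.083 m and ((y of each of old_center, new_center in the frame of rack above 0.035 m and y of squat_jar in the frame of rack below -0.03 m) or (y of each of old_center, new_center in the frame of rack below -0.035 m and y of squat_jar in the frame of rack above 0.03 m)) and z of old_center in the frame of rack between 0.058 and 0.067 m and angle between each of old_center, new_center's own z axis and vertical below 0.06 rad and x of new_center in the frame of rack above -0.062 m and horizontal distance between old_center and new_center below 0.049 m and z of new_center in the frame of rack between 0.058 and 0.067 m and linear speed of each of old_jar, new_jar below 0.02 m/s); the robot touches nothing.
It fails at once if the squat jar is moved more than 15 mm (distance of squat_jar from where it was at the start of the episode above 0.015 m).
It fails at once if the honey jar is moved more than 15 mm (distance of honey_jar from where it was at the start of the episode above 0.015 m).
It fails at once if the older jar is tipped more than 35 degrees (angle between old_center's own z axis and vertical above 0.61 rad).
It fails at once if the new jar is tipped more than 35 degrees (angle between new_center's own z axis and vertical above 0.61 rad).
It fails at once if a jar is put down or pushed hard (over 60 N against the rack) (contact force between any of old_jar, new_jar and rack above 60 N).
It also fails if it takes over 70 s, if anything falls off the work surface, if the arm or the gripper's body presses on something with over 40 N, if the wrist force passes 120 N, or if a joint passes its speed limit or range.

## Working session

There is one attempt and no reset: what is moved stays moved. The work goes in short steps, each a Python script; the robot and the scene stay as the last script left them, time stands still between calls to the robot, and variables do not carry over. Pictures are saved under pics/ and viewed, and the job is handed in when it is done.

```bash
ls; mkdir -p pics; python3 - <<'E'
from station import ctrl,get_state,vision,models
import cv2,numpy as np
s=get_state();print(s['time'],s['tcp_pos'],s['eef_rot'],s['width'],ctrl.pinch_z)
for c in ['scene','top','wrist']:
    im,d=vision.grab_frame(c);cv2.imwrite(f'pics/{c}0.png',im);np.save(f'pics/{c}0.npy',d)
    i=vision.camera_info(c);print(c,{k:np.round(v,3).tolist() for k,v in i.items()})
    for t in ['rack','rack_deck','old_center','new_center','squat_jar','honey_jar']:
        r=models.recognise(c,t);print(t,[(np.round(x['point'],1).tolist(),round(x['p'],2)) for x in r[:3]])
print(get_state()['time'])
E
```

```text
pics
0.0 [ 0.20098026 -0.59126086  0.23043375] [-8.81642936e-04  9.86598745e-01  1.63162836e-01 -1.69210206e-04] 0.08540658524381513 -0.0187
scene {'mtx': [[419.657, 0.0, 323.028], [0.0, 419.657, 192.4], [0.0, 0.0, 1.0]], 'dist_coeffs': [-0.006, 0.0, 0.0, 0.0, 0.0], 'R': [[-0.729, -0.684, -0.026], [-0.289, 0.342, -0.894], [0.62, -0.644, -0.447]], 't': [0.347, 0.304, 0.83]}
rack [([363.2, 184.2], 0.66)]
rack_deck [([365.0, 182.3], 0.62)]
old_center [([342.3, 182.6], 0.68)]
new_center [([260.6, 270.5], 0.8)]
squat_jar [([379.4, 181.9], 0.64), ([258.3, 266.9], 0.16)]
honey_jar [([294.6, 248.0], 0.66)]
top {'mtx': [[499.314, 0.0, 318.652], [0.0, 499.314, 190.589], [0.0, 0.0, 1.0]], 'dist_coeffs': [-0.008, 0.0, 0.0, 0.0, 0.0], 'R': [[0.012, -1.0, -0.001], [-0.985, -0.011, -0.173], [0.173, 0.003, -0.985]], 't': [-0.053, 0.595, 1.396]}
rack [([412.3, 191.1], 0.68), ([276.4, 223.0], 0.5)]
rack_deck [([411.0, 191.2], 0.91)]
old_center [([399.8, 175.5], 0.79)]
new_center [([233.1, 229.3], 0.77)]
squat_jar [([433.9, 201.3], 0.77), ([399.4, 171.8], 0.35)]
honey_jar [([274.5, 222.1], 0.69)]
wrist {'mtx': [[312.047, 0.0, 326.774], [0.0, 312.047, 195.19], [0.0, 0.0, 1.0]], 'dist_coeffs': [-0.022, 0.0, 0.0, 0.0, 0.0], 'hand_eye': [[0.0, -0.961, -0.277, 0.072], [1.0, 0.0, 0.001, -0.0], [-0.001, -0.277, 0.961, -0.142], [0.0, 0.0, 0.0, 1.0]]}
rack []
rack_deck []
old_center []
new_center []
squat_jar []
honey_jar []
1.05
```

View pics/scene0.png

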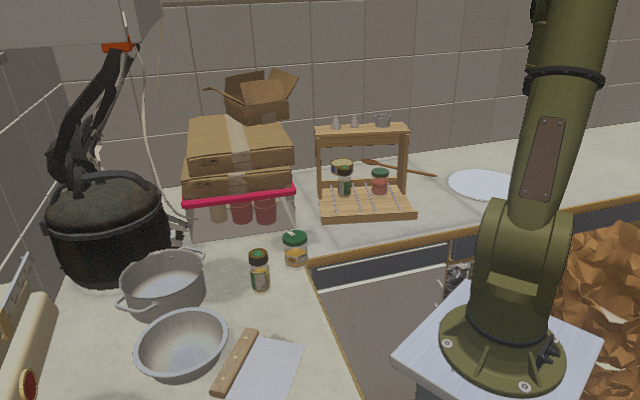

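View pics/top0.png

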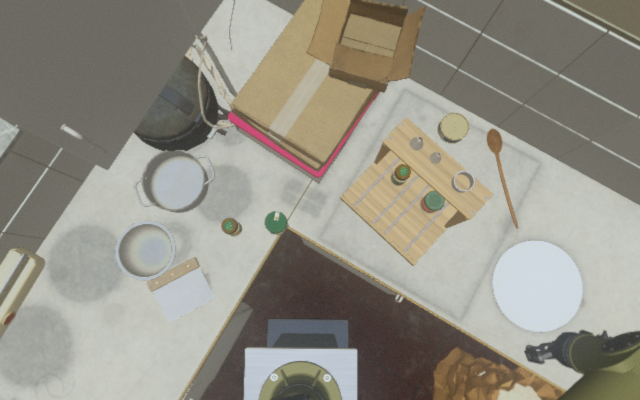

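The old jar is in the rack's left lane (top image about 402,174), with the squat jar in the right lane (434,202). The new jar is at (231,227) and the honey jar at (275,222), nearer the rack. Next I'll work out positions from depth.

```bash
cat > h.py <<'E'
import numpy as np,cv2
from station import ctrl,get_state,vision,models
from scipy.spatial.transform import Rotation as Ro
def q2R(q): return Ro.from_quat([q[1],q[2],q[3],q[0]]).as_matrix()
def R2q(R):
    a=Ro.from_matrix(R).as_quat(); return [a[3],a[0],a[1],a[2]]
def ext(c,st=None):
    i=vision.camera_info(c)
    if 'R' in i: return i['mtx'],np.array(i['dist_coeffs'],float),np.array(i['R']),np.array(i['t'])
    H=np.array(i['hand_eye']);T=np.eye(4);T[:3,:3]=q2R(st['eef_rot']);T[:3,3]=st['tcp_pos']
    M=np.linalg.inv(T@H);return i['mtx'],np.array(i['dist_coeffs'],float),M[:3,:3],M[:3,3]
def cloud(c,d,st=None):
    K,D,R,t=ext(c,st)
    v,u=np.mgrid[:400,:640];p=cv2.undistortPoints(np.stack([u,v],-1).reshape(-1,1,2).astype(float),np.array(K),D).reshape(400,640,2)
    X=np.dstack([p*d[...,None],d]);W=(X-t)@R
    W[d<=0]=np.nan;return W
def proj(c,P,st=None):
    K,D,R,t=ext(c,st);return cv2.projectPoints(np.array(P,float).reshape(-1,3),cv2.Rodrigues(R)[0],t,np.array(K),D)[0].reshape(-1,2)
E
python3 - <<'E'
from h import *
for c in ['top','scene']:
    d=np.load(f'pics/{c}0.npy');W=cloud(c,d)
    im,_=vision.grab_frame(c)
    for t in ['rack','old_center','new_center','squat_jar','honey_jar']:
        r=models.masks_of(c,t)
        if not r: print(c,t,'none');continue
        m=r[0]['mask'];P=W[m];P=P[~np.isnan(P[:,0])]
        np.save(f'pics/{c}_{t}.npy',P)
        zt=np.percentile(P[:,2],97);top=P[P[:,2]>zt-.006]
        print(c,t,round(r[0]['p'],2),m.sum(),'med',np.median(P,0).round(3),'zt',zt.round(3),'topmid',((top.max(0)+top.min(0))/2).round(3),'span',np.ptp(top,0).round(3),'zmin',P[:,2].min().round(3))
    if c=='top':
        P=np.load('pics/top_rack.npy')
        for lo,hi in [(.0,.022),(.225,.245)]:
            Q=P[(P[:,2]>lo)&(P[:,2]<hi)]
            print(lo,len(Q),np.median(Q,0), cv2.minAreaRect(Q[:,:2].astype(np.float32)))
            h=np.histogram(P[:,2],np.arange(0,.3,.01));
        print(h[0])
E
```

```text
top rack 0.69 273 med [ 0.635 -0.275  0.113] zt 0.121 topmid [ 0.641 -0.278  0.119] span [0.038 0.039 0.009] zmin 0.008
top old_center 0.55 286 med [ 0.634 -0.276  0.113] zt 0.121 topmid [ 0.642 -0.279  0.119] span [0.04  0.039 0.009] zmin 0.018
top new_center 0.67 316 med [0.482 0.196 0.104] zt 0.111 topmid [0.486 0.201 0.11 ] span [0.039 0.041 0.009] zmin -0.004
top squat_jar 0.77 457 med [ 0.559 -0.363  0.094] zt 0.102 topmid [ 0.564 -0.371  0.165] span [0.052 0.054 0.139] zmin 0.006
top honey_jar 0.92 451 med [0.497 0.073 0.084] zt 0.091 topmid [0.5   0.074 0.089] span [0.06  0.057 0.009] zmin -0.002
0.0 2 [ 0.66066195 -0.26615698  0.00919114] ((0.6606619358062744, -0.26615697145462036), (0.010380766354501247, 0.0), 146.58242797851562)
0.225 0 [nan nan nan] ((0.0, 0.0), (0.0, 0.0), 0.0)
[  1   1   0  11   6  15   8  18  10  11  23 149  19   0   0   0   0   0
   0   0   0   0   0   0   0   0   0   0   0]
scene rack 0.89 6245 med [ 0.579 -0.311  0.031] zt 0.256 topmid [ 0.628 -0.356  0.265] span [0.138 0.153 0.03 ] zmin -0.002
scene old_center 0.9 402 med [ 0.627 -0.267  0.072] zt 0.117 topmid [ 0.638 -0.276  0.115] span [0.039 0.037 0.008] zmin 0.014
scene new_center 0.75 869 med [0.472 0.212 0.067] zt 0.107 topmid [0.485 0.203 0.105] span [0.045 0.044 0.007] zmin -0.001
scene squat_jar 0.74 493 med [ 0.55  -0.353  0.062] zt 0.097 topmid [ 0.563 -0.367  0.095] span [0.057 0.057 0.007] zmin -0.001
scene honey_jar 0.8 905 med [0.482 0.09  0.06 ] zt 0.086 topmid [0.5   0.077 0.084] span [0.063 0.061 0.008] zmin 0.0
  return _methods._mean(a, axis=axis, dtype=dtype,
  ret = um.true_divide(
```

```bash
python3 - <<'E'
from h import *
from scipy.optimize import least_squares
P=[]
d=np.load('pics/top0.npy');W=cloud('top',d);box=(W[...,0]>.35)&(W[...,0]<.85)&(W[...,1]>-.62)&(W[...,1]<-.1)
v,u=np.mgrid[:400,:640];box&=(u>335)&(u<495)&(v>110)&(v<270)
Z=W[...,2]
for n,lo,hi in [('deck',.225,.248),('floor',.006,.016),('lip',.022,.04)]:
    m=(box&(Z>lo)&(Z<hi)).astype(np.uint8)
    k,l,s,c=cv2.connectedComponentsWithStats(m)
    j=1+np.argmax(s[1:,4]);Q=W[l==j]
    print(n,s[j],np.median(Q,0).round(4));r=cv2.minAreaRect(Q[:,:2].astype(np.float32));print(r,cv2.boxPoints(r).round(4).tolist())
im=cv2.imread('pics/top0.png');x=cv2.resize(im[100:280,320:510],None,fx=4,fy=4,interpolation=cv2.INTER_CUBIC)[:600,:];cv2.imwrite('pics/topc.png',cv2.resize(im[110:270,330:500],(637,600),interpolation=cv2.INTER_CUBIC))
im=cv2.imread('pics/scene0.png');cv2.imwrite('pics/scc.png',cv2.resize(im[105:225,300:430],(650,600),interpolation=cv2.INTER_CUBIC))
E
```

```text
deck [ 383  117  110  103 3837] [ 0.6238 -0.3473  0.2371]
((0.6274518966674805, -0.3475058376789093), (0.2960203289985657, 0.09436655789613724), 47.35472869873047) [[0.4925000071525574, -0.4244000017642975], [0.5619000196456909, -0.48829999566078186], [0.7623999714851379, -0.27059999108314514], [0.6930000185966492, -0.20669999718666077]]
floor [ 355  159   62   63 1115] [ 0.5914 -0.2323  0.0111]
((0.6073212623596191, -0.24679270386695862), (0.0705200731754303, 0.1999201625585556), 47.1976432800293) [[0.5099999904632568, -0.20469999313354492], [0.6567000150680542, -0.34060001373291016], [0.7045999765396118, -0.2888000011444092], [0.5579000115394592, -0.15299999713897705]]
lip [340 160 103 105 712] [ 0.516  -0.2496  0.0282]
((0.5586997270584106, -0.2829250991344452), (0.2887894809246063, 0.20489509403705597), 47.27497100830078) [[0.3855000138282776, -0.31949999928474426], [0.5360000133514404, -0.4584999978542328], [0.7318999767303467, -0.24639999866485596], [0.5813999772071838, -0.10729999840259552]]
```

View pics/topc.png

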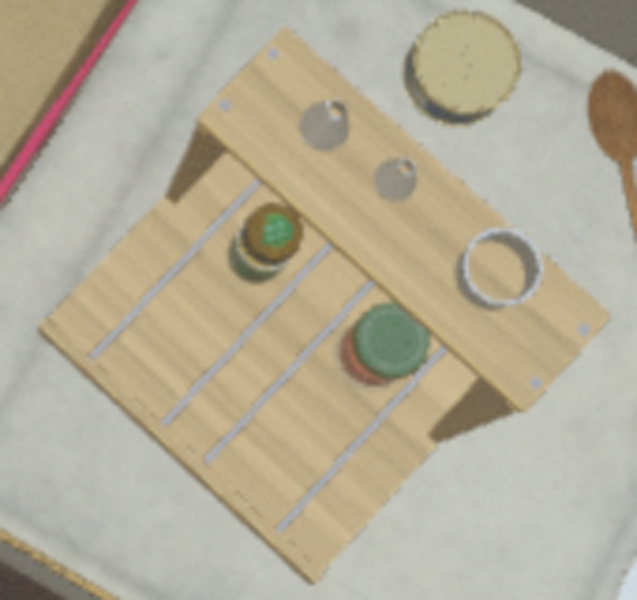

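View pics/scc.png

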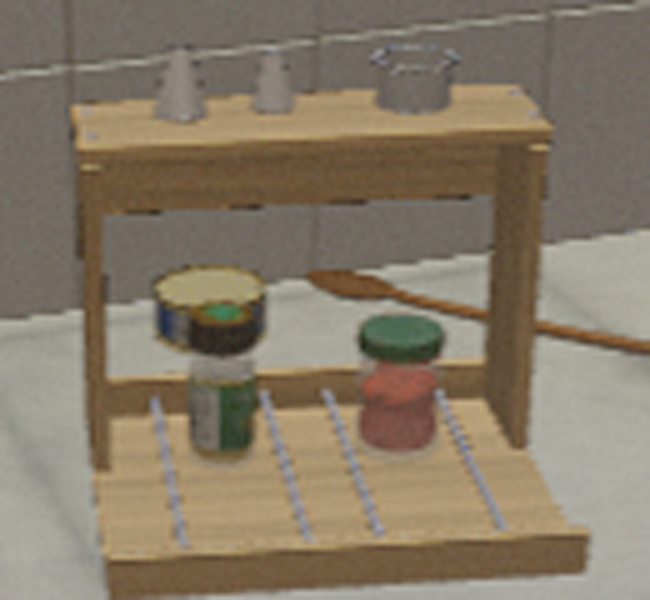

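```bash
cat >> h.py <<'E'
yaw=-np.radians(42.68)
XA=np.array([np.cos(yaw),np.sin(yaw),0]);YA=np.array([-np.sin(yaw),np.cos(yaw),0]);O=np.array([.5712,-.2951,0])
def rw(x,y,z): return O+XA*x+YA*y+np.array([0,0,z])
def wr(p): 
    d=np.asarray(p)-O; return np.array([d@XA,d@YA,d[2]])
PZ=ctrl.pinch_z
def orient(tilt,s,heading=yaw):   # tilt from vertical; tool z = sin*dir - cos*up ; y = s*left
    f=np.array([np.cos(heading),np.sin(heading),0]);l=np.array([-f[1],f[0],0])
    z=np.sin(tilt)*f+np.array([0,0,-np.cos(tilt)]);y=s*l
    return np.column_stack([np.cross(y,z),y,z])
def tcp(p,R): return np.asarray(p)-R[:,2]*PZ
E
python3 - <<'E'
from h import *
print('old',wr([.6385,-.2765,.06]),wr([.6415,-.2785,0]),'sq',wr([.5635,-.369,0]))
for t in [30,45,55,65]:
  for s in (1,-1):
    R=orient(np.radians(t),s);q=R2q(R)
    out=[]
    for p in [(-.13,.06,.20),(-.08,.06,.08),(.039,.06,.08),(-.088,.06,.08),(-.2,.06,.15)]:
        j=ctrl.ik(tcp(rw(*p),R),q);out.append(None if j is None else np.round(j,2).tolist())
    print(t,s,'camX',R[:,0].round(2)); [print('   ',o) for o in out]
d=np.load('pics/top0.npy');W=cloud('top',d)
for u,v in [(320,178),(318,165),(232,118),(275,140)]: print(u,v,W[v,u].round(3))
E
```

```text
old [0.03686668 0.05929669 0.06      ] [0.04042794 0.0598601  0.        ] sq [ 0.04443637 -0.05954753  0.        ]
30 1 camX [-0.64  0.59 -0.5 ]
    [0.47, 0.31, -0.54, 2.2, 1.15, 0.56, -0.16]
    [-0.01, 0.57, 0.21, 2.24, 2.08, 0.2, -1.08]
    [0.26, 0.65, 0.01, 1.97, 1.35, 0.24, -0.2]
    [-0.02, 0.56, 0.2, 2.26, 2.1, 0.21, -1.11]
    [0.2, 0.33, -0.36, 2.39, 1.45, 0.51, -0.63]
30 -1 camX [ 0.64 -0.59  0.5 ]
    [-0.26, 0.31, 0.41, 2.21, 0.7, 0.28, -2.85]
    [0.03, 0.56, 0.15, 2.24, 2.01, 0.23, 2.13]
    [-0.19, 0.78, 0.75, 1.98, -1.46, 0.27, -0.67]
    [0.02, 0.56, 0.15, 2.26, 2.03, 0.24, 2.1]
    [0.76, 0.55, -1.23, 2.39, 1.44, 0.98, 2.46]
45 1 camX [-0.52  0.48 -0.71]
    [0.13, 0.33, -0.26, 2.4, 1.82, 0.66, -0.95]
    [0.23, 0.67, -0.31, 2.42, 2.22, 0.88, -1.32]
    [0.28, 0.7, -0.14, 2.16, 2.28, 0.62, -1.18]
    [0.22, 0.67, -0.31, 2.44, 2.22, 0.89, -1.34]
    None
45 -1 camX [ 0.52 -0.48  0.71]
    [-0.48, 0.38, 0.55, 2.41, 2.11, 0.37, 1.91]
    [0.31, 0.68, -0.44, 2.42, 2.17, 0.94, 1.89]
    [0.35, 0.7, -0.24, 2.16, 2.23, 0.67, 2.04]
    [0.3, 0.68, -0.44, 2.44, 2.17, 0.95, 1.87]
    None
55 1 camX [-0.42  0.39 -0.82]
    None
    None
    [0.34, 0.79, -0.3, 2.26, 2.38, 1.01, -1.29]
    None
    None
55 -1 camX [ 0.42 -0.39  0.82]
    None
    None
    [0.56, 0.86, -0.63, 2.26, 2.3, 1.18, 2.06]
    None
    None
65 1 camX [-0.31  0.29 -0.91]
    None
    None
    [0.3, 0.91, -0.29, 2.33, 2.46, 1.33, -1.43]
    None
    None
65 -1 camX [ 0.31 -0.29  0.91]
    None
    None
    [0.63, 1.06, -0.83, 2.32, 2.41, 1.62, 2.09]
    None
    None
320 178 [ 0.634 -0.05   0.045]
318 165 [ 0.639 -0.044  0.192]
232 118 [0.787 0.2   0.129]
275 140 [0.708 0.071 0.185]
```

```bash
python3 - <<'E'
from h import *
R0=q2R(get_state()['eef_rot']);print(R0.round(2))
def lift():
    for p in [(.25,-.42,.38)]:
        ctrl.movel(np.array(p),max_speed=.25)
try: lift()
except ctrl.Unreachable as e: print('U',e)
s=get_state();print(s['time'],s['tcp_pos'],s['qpos'].round(2) if hasattr(s['qpos'],'round') else s['qpos'])
for t in (35,40):
    R=orient(np.radians(t),1);q=R2q(R)
    for p in [(-.13,.06,.30),(-.12,.06,.25),(-.06,.06,.15),(0,.06,.1),(.039,.06,.08),(-.087,.06,.08)]:
        j=ctrl.ik(tcp(rw(*p),R),q);print(t,p,tcp(rw(*p),R).round(3),None if j is None else np.round(j,2).tolist())
E
```

```text
[[ 0.95  0.32 -0.  ]
 [ 0.32 -0.95  0.  ]
 [ 0.   -0.   -1.  ]]
2.7333 [ 0.2491501  -0.42071675  0.37886673] [ 1.21  0.2  -0.29  1.56  0.06  1.39 -0.33]
35 (-0.13, 0.06, 0.3) [ 0.524 -0.17   0.285] [0.88, 0.22, -1.04, 2.11, 1.02, 0.76, 0.0]
35 (-0.12, 0.06, 0.25) [ 0.532 -0.177  0.235] [0.81, 0.32, -1.0, 2.17, 1.23, 0.77, -0.22]
35 (-0.06, 0.06, 0.15) [ 0.576 -0.218  0.135] [0.51, 0.49, -0.54, 2.2, 1.61, 0.6, -0.54]
35 (0, 0.06, 0.1) [ 0.62  -0.258  0.085] [0.39, 0.6, -0.28, 2.11, 1.79, 0.47, -0.66]
35 (0.039, 0.06, 0.08) [ 0.648 -0.285  0.065] [0.37, 0.66, -0.21, 2.04, 1.82, 0.42, -0.66]
35 (-0.087, 0.06, 0.08) [ 0.556 -0.199  0.065] [0.28, 0.58, -0.28, 2.32, 2.01, 0.57, -1.03]
40 (-0.13, 0.06, 0.3) [ 0.525 -0.171  0.286] [0.87, 0.22, -1.08, 2.17, 1.21, 0.78, -0.21]
40 (-0.12, 0.06, 0.25) [ 0.532 -0.178  0.236] [0.76, 0.32, -0.99, 2.24, 1.41, 0.8, -0.43]
40 (-0.06, 0.06, 0.15) [ 0.577 -0.218  0.136] [0.41, 0.49, -0.45, 2.26, 1.83, 0.64, -0.8]
40 (0, 0.06, 0.1) [ 0.621 -0.259  0.086] [0.32, 0.61, -0.21, 2.18, 2.06, 0.54, -0.96]
40 (0.039, 0.06, 0.08) [ 0.649 -0.286  0.066] [0.31, 0.67, -0.14, 2.1, 2.12, 0.49, -0.98]
40 (-0.087, 0.06, 0.08) [ 0.557 -0.2    0.066] [0.28, 0.62, -0.35, 2.38, 2.12, 0.74, -1.18]
```

```bash
cat >> h.py <<'E'
RT=orient(np.radians(38),1);QT=R2q(RT)
def st(msg=''):
    s=get_state();print(msg,round(s['time'],2),np.round(s['tcp_pos'],4),'F',np.round(s['contact_force'],1),'w',round(float(s['width']),4),'q',np.round(s['qpos'],2).tolist());return s
E
python3 - <<'E'
from h import *
ctrl.movep(tcp(rw(-.13,.06,.30),RT),QT);st('a')
ctrl.movel(tcp(rw(-.09,.06,.17),RT),max_speed=.2);s=st('b')
im,d=vision.grab_frame('wrist');W=cloud('wrist',d,s)
r=models.masks_of('wrist','old_center')
for x in r[:2]:
    P=W[x['mask']];P=P[~np.isnan(P[:,0])];print(x['p'],x['point'],wr(np.median(P,0)).round(4), wr((P.max(0)+P.min(0))/2).round(4),P[:,2].max())
    Q=np.array([wr(p) for p in P]);print(np.percentile(Q,[2,98],axis=0).round(4))
cv2.imwrite('pics/w1.png',im)
E
```

```text
a 4.16 [ 0.5244 -0.1724  0.2851] F [ 0.5 -0.4 -0.6] w 0.0855 q [0.88, 0.22, -1.06, 2.15, 1.13, 0.77, -0.12]
b 4.99 [ 0.5544 -0.1981  0.1558] F [ 0.   0.5 -0.4] w 0.0854 q [0.7, 0.51, -0.92, 2.27, 1.64, 0.85, -0.62]
0.55 [325.9, 227.8] [0.0246 0.0607 0.0785] [0.1372 0.0522 0.0581] 0.11660619048701928
[[0.0211 0.0398 0.0146]
 [0.055  0.0814 0.1158]]
```

View pics/w1.png

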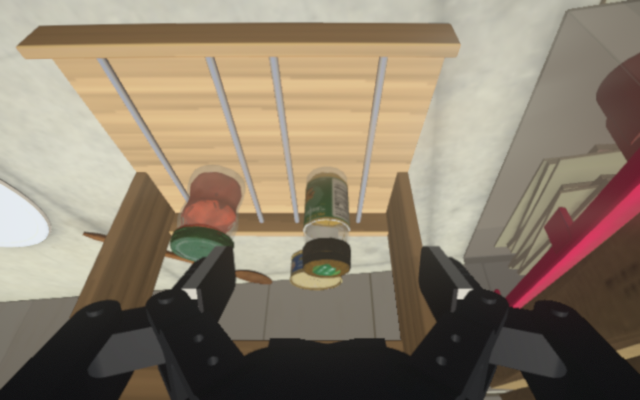

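The wrist view shows the old jar at (326,228), centred between the open fingers and in line with its lane. The squat jar, at (205,215), is clear of the left finger.

```bash
python3 - <<'E'
from h import *
ctrl.movel(tcp(rw(-.04,.0605,.11),RT),max_speed=.15)
ctrl.movel(tcp(rw(.039,.0605,.085),RT),max_speed=.1);st('at')
ctrl.close_gripper(force=40);st('grip')
ctrl.movel(tcp(rw(.039,.0605,.088),RT),max_speed=.03);st('up')
ctrl.movel(tcp(rw(-.082,.0605,.088),RT),max_speed=.1);s=st('fwd')
im,d=vision.grab_frame('top');cv2.imwrite('pics/t2.png',im[110:300,300:560])
im,d=vision.grab_frame('scene');cv2.imwrite('pics/s2.png',cv2.resize(im[80:240,280:480],(750,600)))
E
```

```text
at 6.73 [ 0.6491 -0.2842  0.0704] F [-0.2  0.4 -0.2] w 0.0854 q [0.73, 0.78, -0.81, 2.07, 1.86, 0.85, -0.57]
grip 7.21 [ 0.6493 -0.2849  0.0707] F [-2.5  0.9  3.9] w 0.0425 q [0.73, 0.78, -0.81, 2.07, 1.86, 0.85, -0.57]
up 7.46 [ 0.6493 -0.2847  0.0732] F [-0.2  0.5 -1. ] w 0.0424 q [0.73, 0.77, -0.81, 2.07, 1.85, 0.85, -0.56]
fwd 8.82 [ 0.5607 -0.2033  0.0733] F [ 0.1  0.9 -1.9] w 0.0426 q [0.64, 0.72, -0.88, 2.33, 1.88, 0.99, -0.86]
```

View pics/s2.png

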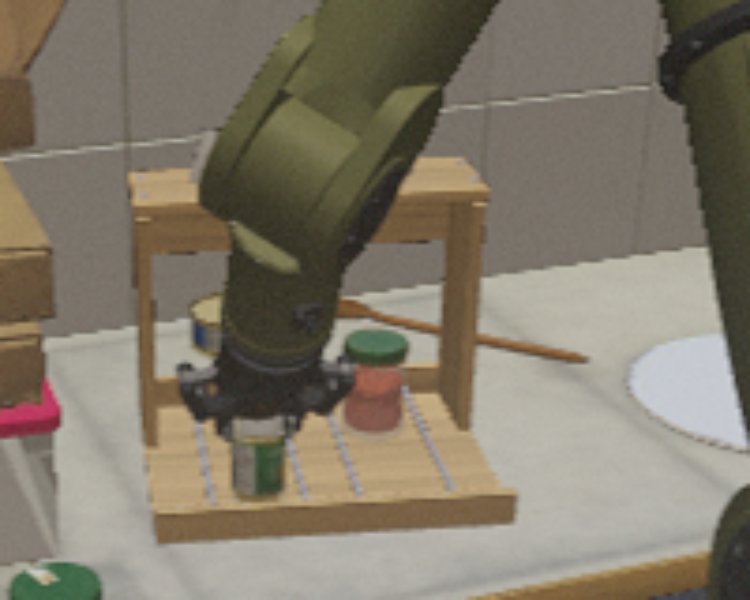

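```bash
python3 - <<'E'
from h import *
z=.088
while z>.0835:
    z-=.0007;ctrl.movel(tcp(rw(-.082,.0605,z),RT),max_speed=.02)
    f=get_state()['contact_force'];
    if f[2]>1.5: break
st('down %.4f'%z)
x=-.082
while x>-.092:
    x-=.0007;ctrl.movel(tcp(rw(x,.0605,z),RT),max_speed=.02)
    f=np.array(get_state()['contact_force']);fx=f@XA
    if fx>3: break
print('x',x,'fx',fx);s=st('lip')
x+=.0004;ctrl.movel(tcp(rw(x,.0605,z),RT),max_speed=.02);st('back')
im,d=vision.grab_frame('scene');cv2.imwrite('pics/s3.png',cv2.resize(im[130:240,280:430],(750,550)))
E
```

```text
down 0.0845 10.17 [ 0.5607 -0.203   0.0706] F [-3.6  1.1  6.2] w 0.0423 q [0.64, 0.72, -0.88, 2.33, 1.89, 1.0, -0.87]
x -0.08410000000000002 fx 3.645015040547611
lip 10.92 [ 0.5597 -0.2022  0.0705] F [ 2.3 -2.9  6.3] w 0.0421 q [0.64, 0.72, -0.88, 2.34, 1.89, 1.0, -0.88]
back 11.17 [ 0.5599 -0.2023  0.0705] F [ 1.8 -3.5  6.7] w 0.0423 q [0.64, 0.72, -0.88, 2.34, 1.89, 1.0, -0.87]
```

View pics/s3.png

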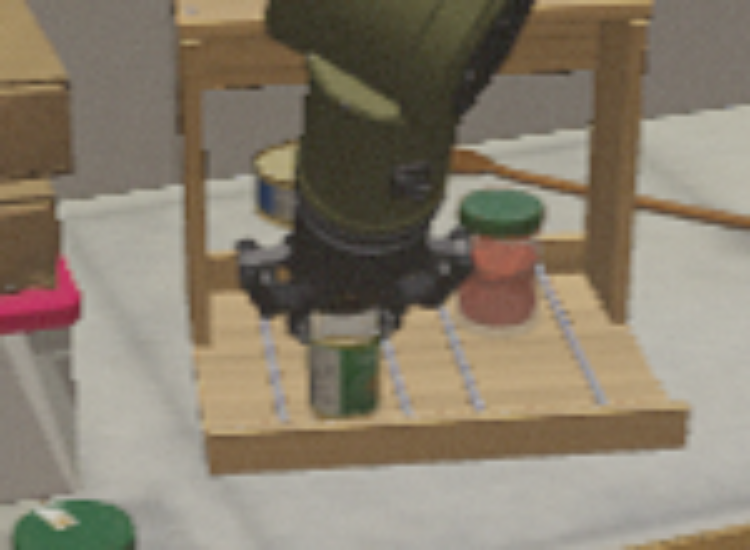

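```bash
python3 - <<'E'
from h import *
z=.0851
ctrl.movel(tcp(rw(-.0838,.0605,z),RT),max_speed=.02);st('r')
x=-.0838
while x>-.0925:
    x-=.0007;ctrl.movel(tcp(rw(x,.0605,z),RT),max_speed=.02)
    s=get_state();f=np.array(s['contact_force']);fx=f@XA
    print(round(x,4),wr(np.array(s['tcp_pos'])+RT[:,2]*PZ).round(4),round(fx,1),f[2].round(1))
    if fx>9: break
E
```

```text
r 11.47 [ 0.5593 -0.2018  0.0706] F [ 0.8 -2.   3.4] w 0.0422 q [0.64, 0.72, -0.88, 2.34, 1.89, 1.0, -0.87]
-0.0845 [-0.0843  0.0606  0.0853] 3.7 4.3
-0.0852 [-0.085   0.0606  0.0853] 3.4 5.1
-0.0859 [-0.0858  0.0606  0.0853] 3.5 6.3
-0.0866 [-0.0865  0.0605  0.0852] 4.1 5.4
-0.0873 [-0.0872  0.0605  0.0853] 4.6 5.3
-0.088 [-0.0879  0.0605  0.0853] 3.8 6.0
-0.0887 [-0.0886  0.0605  0.0853] 4.8 6.5
-0.0894 [-0.0893  0.0605  0.0853] 4.1 5.9
-0.0901 [-0.09    0.0605  0.0852] 3.5 5.6
-0.0908 [-0.0907  0.0605  0.0852] 4.1 5.6
-0.0915 [-0.0913  0.0605  0.0853] 3.5 5.8
-0.0922 [-0.0916  0.0605  0.0853] 6.4 2.9
-0.0929 [-0.0921  0.0604  0.0854] 7.3 3.3
```

```bash
python3 - <<'E'
from h import *
ctrl.movel(tcp(rw(-.0918,.0605,.0853),RT),max_speed=.02);st()
ctrl.ungrasp();st('open')
p=np.array(get_state()['tcp_pos'])
ctrl.movel(p-RT[:,2]*.09,max_speed=.12);s=st('ret')
ctrl.movel(rw(-.13,.0605,.34),max_speed=.25);s=st('ret2')
for c in('top','scene'):
    im,d=vision.grab_frame(c);W=cloud(c,d)
    cv2.imwrite(f'pics/{c}4.png',cv2.resize(im[110:270,330:500],(637,600)) if c=='top' else cv2.resize(im[105:225,300:430],(650,600)))
    for x in models.masks_of(c,'old_center')[:2]:
        P=W[x['mask']];P=P[~np.isnan(P[:,0])];zt=np.percentile(P[:,2],95);T=np.array([wr(q) for q in P[P[:,2]>zt-.008]])
        print(c,round(x['p'],2),np.round(x['point']),zt.round(4),((np.percentile(T,1,axis=0)+np.percentile(T,99,axis=0))/2).round(4))
E
```

```text
14.97 [ 0.5532 -0.1963  0.0705] F [ 3.1 -3.5  4.3] w 0.0423 q [0.63, 0.72, -0.88, 2.35, 1.89, 1.01, -0.89]
open 15.47 [ 0.5529 -0.196   0.0703] F [ 0.2  0.7 -0.3] w 0.0857 q [0.63, 0.72, -0.88, 2.35, 1.89, 1.01, -0.89]
ret 16.37 [ 0.5122 -0.1587  0.1411] F [0.5 0.2 0.1] w 0.0857 q [0.62, 0.51, -0.96, 2.39, 1.67, 0.92, -0.81]
ret2 17.32 [ 0.5159 -0.1631  0.3387] F [ 0.1  0.4 -0.4] w 0.0852 q [0.98, 0.1, -1.1, 2.06, 0.89, 0.76, 0.14]
top 0.85 [371. 209.] 0.1211 [-0.0882  0.0584  0.1182]
scene 0.8 [350. 198.] 0.1163 [-0.091   0.0592  0.1136]
```

View pics/top4.png

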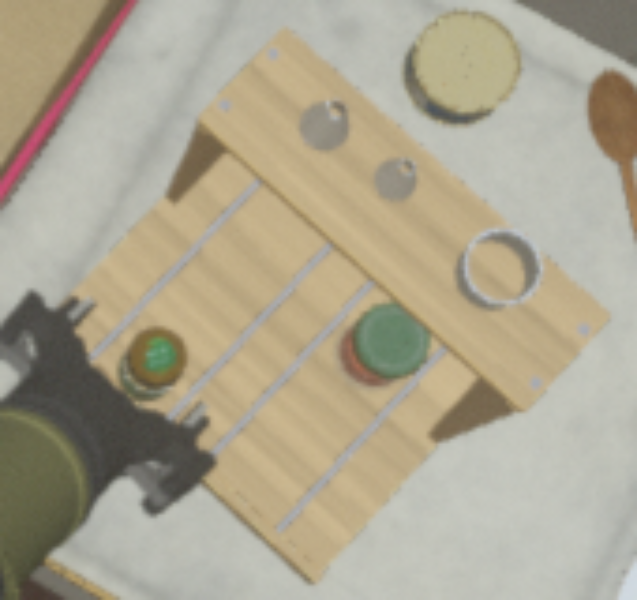

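View pics/scene4.png

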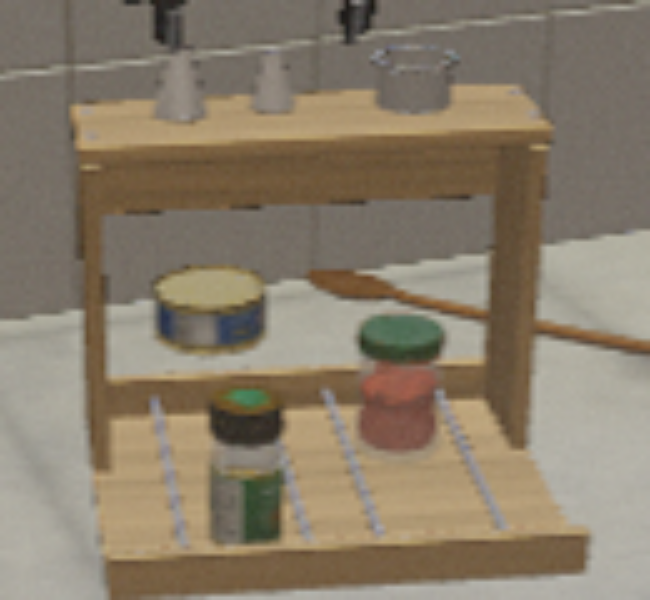

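The old jar stands upright at the lip: top view (155,355) in the crop, measured x between -0.088 and -0.091. The squat jar hasn't moved. Next is the new jar.

```bash
cat >> h.py <<'E'
RP=orient(np.radians(12),1);QP=R2q(RP)
NEW=np.array([.485,.202,0])
E
python3 - <<'E'
from h import *
for n,p in [('pick hi',NEW+[0,0,.23]),('pick',NEW+[0,0,.078]),('carry',np.array([.44,.0,.27])),('over',rw(-.034,.06,.25)),('place',rw(-.034,.06,.089)),('place2',rw(-.045,.06,.089))]:
    j=ctrl.ik(tcp(p,RP),QP);print(n,None if j is None else np.round(j,2).tolist())
try:
    ctrl.movel(np.array([.46,-.06,.33]),max_speed=.3);st('m')
    ctrl.movep(tcp(NEW+[0,0,.22],RP),QP);s=st('hi')
except ctrl.Unreachable as e: print('U',e);raise SystemExit
im,d=vision.grab_frame('wrist');W=cloud('wrist',d,s);cv2.imwrite('pics/w5.png',im)
for t in('new_center','honey_jar'):
  for x in models.masks_of('wrist',t)[:1]:
    P=W[x['mask']];P=P[~np.isnan(P[:,0])];zt=np.percentile(P[:,2],95);T=P[P[:,2]>zt-.006]
    print(t,x['p'],x['point'],zt,((np.percentile(T,1,axis=0)+np.percentile(T,99,axis=0))/2).round(4),np.ptp(T,0))
E
```

```text
pick hi [0.24, 0.62, -1.31, 1.86, 0.84, 1.29, -0.53]
pick [0.13, 0.83, -1.19, 2.04, 1.13, 1.13, -0.83]
carry [0.76, 0.25, -1.16, 2.03, 0.51, 0.98, 0.16]
over [0.93, 0.59, -1.08, 1.67, 0.75, 1.12, 0.47]
place [0.91, 0.83, -1.09, 1.86, 1.12, 0.98, 0.13]
place2 [0.9, 0.82, -1.09, 1.89, 1.12, 0.97, 0.11]
m 18.06 [ 0.4598 -0.0593  0.33  ] F [ 0.1 -0.3  0.4] w 0.0856 q [0.87, -0.02, -1.21, 2.16, 0.8, 0.82, -0.03]
hi 19.16 [0.4883 0.1981 0.2017] F [-0.5 -0.3 -0.5] w 0.085 q [0.2, 0.58, -1.22, 1.87, 0.81, 1.22, -0.5]
new_center 0.96 [325.4, 153.2] 0.10591992062650064 [0.4892 0.2025 0.1037] [0.04357275 0.0426157  0.00756171]
honey_jar 0.61 [256.6, 227.0] 0.08470322166799849 [0.5026 0.0801 0.0824] [0.08304442 0.12719183 0.13709935]
```

View pics/w5.png

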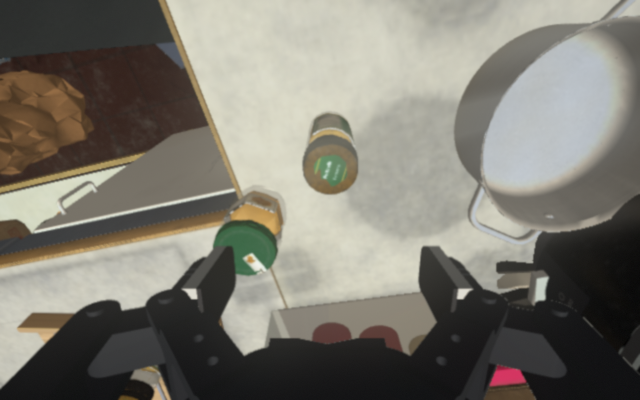

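```bash
python3 - <<'E'
from h import *
d=np.load('pics/top0.npy');W=cloud('top',d).reshape(-1,3);W=W[~np.isnan(W[:,0])]
N=np.array([.487,.2022,0]);D=W-N
r=np.hypot(D[:,0],D[:,1]);m=(W[:,2]>.03)&(r>.035)
u=D@XA;v=D@YA
for k in (.05,.09):
  for lo,hi in [(0,.05),(.05,.08),(.08,.11),(.11,.14)]:
    mm=m&(W[:,2]>k)&(abs(u)<.06)&(abs(v)>=lo)&(abs(v)<hi);print(k,lo,mm.sum(),W[mm][:,2].max() if mm.any() else '',np.median(v[mm]) if mm.any() else '')
print(np.sort(r[m&(W[:,1]>.2)])[:3])
E
```

```text
0.05 0 0  
0.05 0.05 0  
0.05 0.08 0  
0.05 0.11 998 0.9004379097839298 0.13859028648531407
0.09 0 0  
0.09 0.05 0  
0.09 0.08 0  
0.09 0.11 887 0.9004379097839298 0.13880917212266847
[0.11638973 0.1164322  0.11654255]
```

```bash
python3 - <<'E'
from h import *
N=np.array([.487,.2022,.078])
ctrl.movel(tcp(N+[0,0,.06],RP),max_speed=.15);st('n')
ctrl.movel(tcp(N,RP),max_speed=.08);st('at')
ctrl.close_gripper(force=40);st('grip')
ctrl.movel(tcp(N+[0,0,.02],RP),max_speed=.05);st('up')
ctrl.movel(tcp(N+[0,0,.17],RP),max_speed=.15);s=st('up2')
im,d=vision.grab_frame('scene');cv2.imwrite('pics/s6.png',im)
E
```

```text
n 20.01 [0.4901 0.1999 0.1203] F [-0.  -0.1 -0.1] w 0.0851 q [0.13, 0.68, -1.13, 1.97, 0.95, 1.11, -0.65]
at 20.91 [0.49   0.1999 0.06  ] F [-0.2 -1.1  0.1] w 0.0854 q [0.08, 0.76, -1.06, 2.03, 1.08, 1.03, -0.77]
grip 21.38 [0.4901 0.1997 0.0602] F [-0.7 -0.3  6.1] w 0.043 q [0.08, 0.76, -1.06, 2.03, 1.08, 1.03, -0.77]
up 21.93 [0.4899 0.1994 0.0798] F [ 0.9 -0.2 -2.2] w 0.0431 q [0.09, 0.73, -1.08, 2.02, 1.03, 1.05, -0.73]
up2 23.07 [0.4895 0.1991 0.2288] F [ 0.3 -1.1 -1.8] w 0.0435 q [0.22, 0.56, -1.24, 1.83, 0.77, 1.27, -0.45]
```

View pics/s6.png

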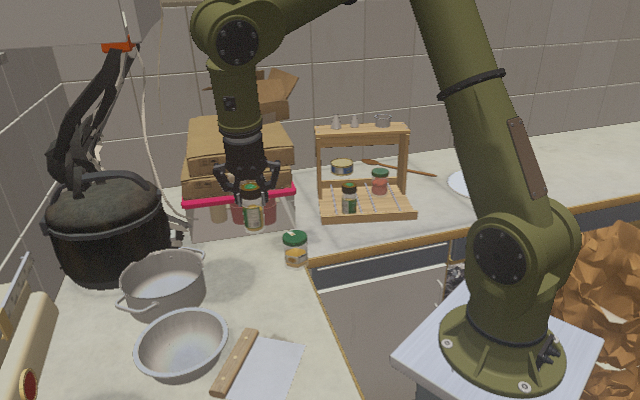

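```bash
python3 - <<'E'
from h import *
ctrl.movel(tcp(np.array([.45,0,.26]),RP),max_speed=.22);st('c')
ctrl.movel(tcp(rw(-.034,.06,.24),RP),max_speed=.2);st('o')
ctrl.movel(tcp(rw(-.034,.06,.15),RP),max_speed=.12);s=st('l')
im,d=vision.grab_frame('scene');cv2.imwrite('pics/s7.png',cv2.resize(im[60:240,270:470],(660,594)))
im,d=vision.grab_frame('wrist');cv2.imwrite('pics/w7.png',im)
E
```

```text
c 24.21 [ 0.453  -0.0017  0.2418] F [ 0.2 -0.1 -2.1] w 0.0432 q [0.84, 0.38, -1.38, 2.03, 0.67, 1.07, -0.03]
o 25.69 [ 0.5895 -0.2294  0.222 ] F [-0.8  0.2 -1.7] w 0.0432 q [0.99, 0.67, -1.24, 1.69, 0.87, 1.19, 0.37]
l 26.59 [ 0.5903 -0.2304  0.1324] F [ 0.   0.1 -0.7] w 0.0429 q [0.94, 0.76, -1.15, 1.8, 1.0, 1.05, 0.24]
```

View pics/s7.png

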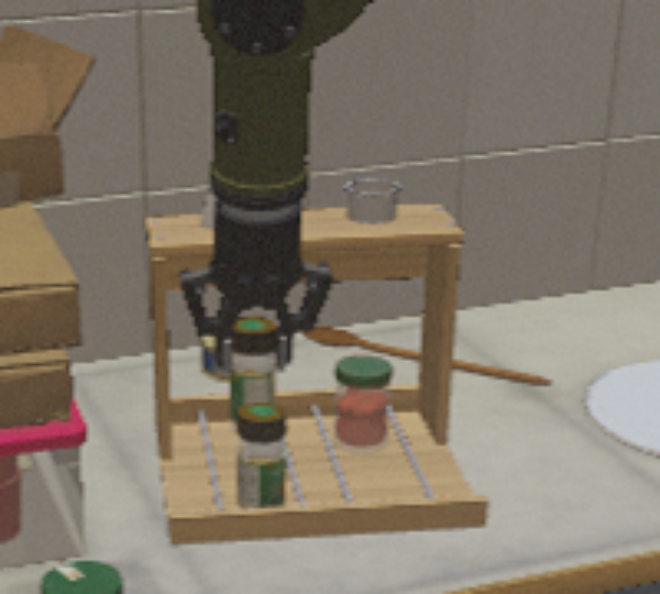

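View pics/w7.png

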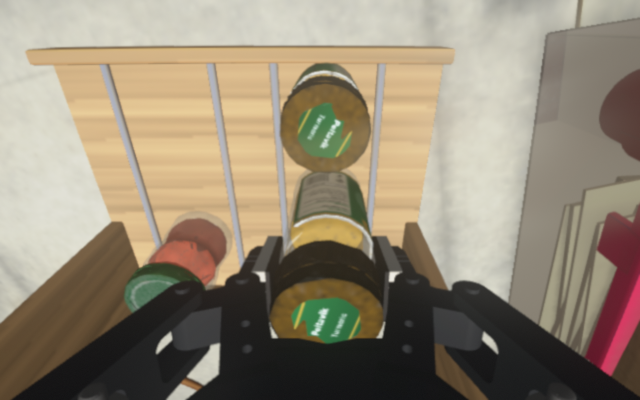

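```bash
python3 - <<'E'
from h import *
x=-.034
ctrl.movel(tcp(rw(x,.06,.0905),RP),max_speed=.08);st('pre')
z=.0905
while z>.0855:
    z-=.0006;ctrl.movel(tcp(rw(x,.06,z),RP),max_speed=.02)
    f=np.array(get_state()['contact_force'])
    if f[2]>1.5: break
st('down %.4f'%z)
z+=.0003
while x>-.056:
    x-=.0007;ctrl.movel(tcp(rw(x,.06,z),RP),max_speed=.02)
    s=get_state();f=np.array(s['contact_force']);fx=f@XA
    print(round(x,4),round(fx,1),f[2].round(1))
    if fx>7: break
E
```

```text
pre 27.58 [ 0.5901 -0.2304  0.0725] F [-0.9 -0.1 -1.1] w 0.043 q [0.9, 0.82, -1.08, 1.86, 1.11, 0.97, 0.14]
down 0.0881 28.58 [ 0.5899 -0.2306  0.0702] F [-0.3 -0.3  3.9] w 0.0431 q [0.9, 0.83, -1.08, 1.86, 1.11, 0.97, 0.13]
-0.0347 0.2 1.4
-0.0354 2.5 2.9
-0.0361 2.8 2.8
-0.0368 1.6 2.7
-0.0375 2.5 4.1
-0.0382 2.6 3.4
-0.0389 3.5 5.5
-0.0396 2.9 5.0
-0.0403 3.5 4.4
-0.041 3.8 5.3
-0.0417 3.8 5.4
-0.0424 3.2 6.0
-0.0431 3.3 5.9
-0.0438 3.8 5.1
-0.0445 4.1 5.1
-0.0452 5.7 5.0
-0.0459 7.6 3.5
```

```bash
python3 - <<'E'
from h import *
ctrl.ungrasp();st('open')
p=np.array(get_state()['tcp_pos'])
ctrl.movel(p-RP[:,2]*.10,max_speed=.12)
ctrl.movel(np.array([.49,-.12,.34]),max_speed=.25);s=st('ret')
ctrl.movel(np.array([.38,-.02,.36]),max_speed=.25);s=st('ret')
for c in('top','scene'):
    im,d=vision.grab_frame(c);W=cloud(c,d)
    cv2.imwrite(f'pics/{c}8.png',cv2.resize(im[110:270,330:500],(637,600)) if c=='top' else cv2.resize(im[105:225,300:430],(650,600)))
    for t in('old_center','new_center','squat_jar','honey_jar'):
      for x in models.masks_of(c,t)[:2]:
        P=W[x['mask']];P=P[~np.isnan(P[:,0])];zt=np.percentile(P[:,2],95);T=P[P[:,2]>zt-.008]
        m=(np.percentile(T,1,axis=0)+np.percentile(T,99,axis=0))/2
        print(c,t,round(x['p'],2),np.round(x['point']),zt.round(4),'rack',wr(m).round(4),'world',m.round(4))
E
```

```text
open 33.33 [ 0.5806 -0.2223  0.0698] F [-0.1  0.4 -0. ] w 0.0856 q [0.9, 0.81, -1.08, 1.89, 1.12, 0.96, 0.11]
ret 35.29 [ 0.4897 -0.121   0.339 ] F [ 0.1 -0.1  0.3] w 0.0854 q [1.11, 0.34, -1.38, 1.76, 0.54, 1.24, 0.43]
ret 36.39 [ 0.3802 -0.0202  0.3598] F [-0.1  0.3 -0.5] w 0.0857 q [1.28, -0.19, -1.19, 1.92, -0.05, 1.13, 0.93]
top old_center 0.83 [371. 208.] 0.1208 rack [-0.0881  0.0583  0.1177] world [ 0.546  -0.1925  0.1177]
top old_center 0.22 [383. 194.] 0.1205 rack [-0.0447  0.0588  0.1173] world [ 0.5782 -0.2216  0.1173]
top new_center 0.49 [385. 195.] 0.1203 rack [-0.0434  0.0594  0.1173] world [ 0.5795 -0.222   0.1173]
top squat_jar 0.8 [432. 204.] 0.1008 rack [ 0.0465 -0.0606  0.1626] world [ 0.5643 -0.3712  0.1626]
top squat_jar 0.34 [381. 194.] 0.1203 rack [-0.0444  0.0604  0.1172] world [ 0.5795 -0.2206  0.1172]
top honey_jar 0.71 [274. 222.] 0.0895 rack [-0.3027  0.2235  0.0867] world [0.5002 0.0744 0.0867]
top honey_jar 0.17 [414. 192.] 0.2416 rack [ 0.0755 -0.0005  0.2526] world [ 0.6263 -0.3467  0.2526]
scene old_center 0.92 [346. 198.] 0.1166 rack [-0.0906  0.0577  0.1134] world [ 0.5437 -0.1912  0.1134]
scene new_center 0.64 [346. 181.] 0.1178 rack [-0.0482  0.0555  0.1144] world [ 0.5734 -0.2216  0.1144]
scene squat_jar 0.92 [379. 179.] 0.0962 rack [ 0.0394 -0.0595  0.0935] world [ 0.5598 -0.3655  0.0935]
scene honey_jar 0.67 [296. 248.] 0.0858 rack [-0.3078  0.2232  0.0829] world [0.4962 0.0776 0.0829]
```

View pics/top8.png

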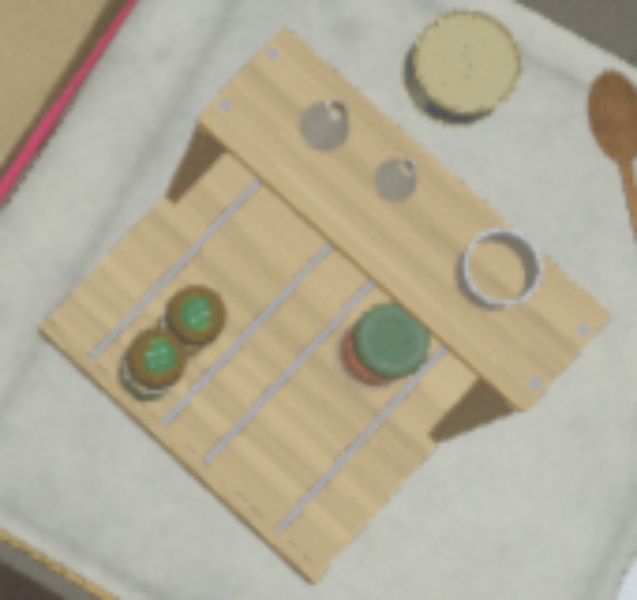

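View pics/scene8.png

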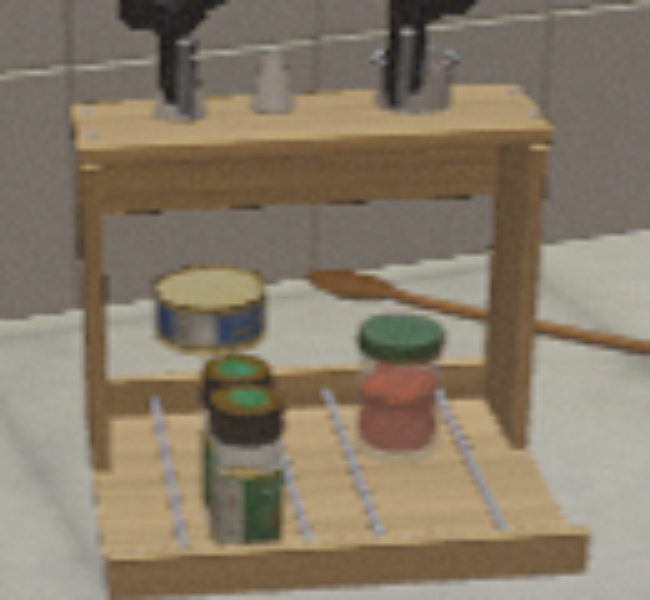

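The two jars stand upright and touching in the left lane, at (155,355) and (195,315) in the top crop. Their centres are about 43–45 mm apart. The squat and honey jars are where they were, and the arm is clear.

```bash
python3 - <<'E'
from station import ctrl,get_state,ticket
ctrl.pause(0.3);print(get_state()['time']);ticket.close_job()
E
```

```text
37.1917
the job is handed in; nothing more can be done
```

The spice rack is restocked and the job is handed in at about 37 s of the 70 s allowed; the interface gives no verdict.

- **Older jar:** I gripped it from the front with the tool tilted 38°, lifted it about 3 mm, brought it forward and set it down. I then slid it until contact with the lip showed in the wrist force.
- **New jar:** I picked it up with the tool tilted 12°, carried it in front of the cartons and lowered it behind the older jar. I then slid it forward until the two touched, at about 8 N.

**Last checks:**

| Item | Top camera | Scene camera | Required |
|---|---|---|---|
| Older jar, x in the rack's frame | -0.088 m | -0.091 m | -0.093 to -0.083 m |
| New jar, x in the rack's frame | -0.044 m | -0.048 m | above -0.062 m |
| Distance between jar centres | 43–45 mm | 42 mm | below 49 mm |

- **Upright and in lane:** both jars look upright in the pictures and sit at y about +0.058 m.
- **Other jars:** the squat and honey jars read within about 6 mm of their first positions, which is the spread between cameras.
- **Robot:** it was clear of everything, with wrist force near zero.

**What disagreed:**
- **Cameras:** they differ by 2–4 mm, and some second-choice network detections mislabelled jars (for example, the new jar reported as the squat jar at p = 0.34).
- **First lip contact:** my first reading, at -0.084 m, was only floor friction. I kept sliding, and the real contact came near -0.092 m by my estimate of the rack's position, which is good to a few millimetres.

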